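Lock the fence block of a picture-framing jig with a quarter-turn nut

ROBOT

A 6-joint arm with a two-finger parallel gripper is mounted at the origin on the work surface. World frame = base frame: x ahead of the robot, y to its left, z up, the work surface at z = 0. Lengths are in m, angles in rad, forces in N, time in s.
With the tool pointing down it reaches from about 0.275 to 0.825 m from the base axis. Payload 5.2 kg.
Tool frame: the origin (TCP) lies where the fingers leave the gripper's body, on its centre line; the fingertips stand 84 mm ahead of it and the grasp point (between the pads) lies 65 mm ahead of it; z points along the fingers, y is the line along which they close (so a half turn about z gives the same grasp; the last joint's range is limited). The gripper opens to 93 mm and grips with 3 to 60 N. Pads are 15 mm wide; open, the fingers measure 128 mm over their backs; the gripper's body (75 mm by 188 mm) begins 65 mm behind the grasp point.
Start: joints at [-1.321, 0.259, 1.535, -0, 1.348, -0.203], TCP at [0.241, -0.495, 0.303] pointing down, gripper open.
Joint ranges: [-3.14, 3.14], [-0.91, 2.08], [0.19, 2.58], [-1.22, 4.36], [0.22, 2.71], [-3.12, 3.12]. Speed limits (rad/s): [2.57, 2.57, 3.14, 3.14, 3.14, 3.14].

INTERFACE

Orientations are given as a unit quaternion [w, x, y, z].
In Python, from cell import reach, line_to, set_joints, move_gripper, dwell, ik, camera, Unreachable, hand_in, read_time, read_joint_pos, read_dq, read_effort, read_tool_pos, read_tcp_rot, read_wrist_force, read_ft_torque, read_gripper_width, read_finger_force gives the robot as it stands. Calls block until the motion is done:
- reach(position, orientation): joint-space move of the TCP to a pose.
- line_to(position, ori=None, vel=0.15, until_force=None): straight line of the TCP; ori=None keeps the orientation; vel is the mean speed in m/s. With until_force (N) it stops when the force on the tool has changed by that much, and returns True; else False.
- set_joints(angles): joint-space move.
- move_gripper(opening, grip_force=None): finger opening in m; grip_force is the grip in N (None keeps the last); returns when the fingers have stopped.
- dwell(seconds).
- ik(position, orientation): joint angles nearest the present ones, or None.
- camera(name): name is "scene" or "top" or "wrist"; returns a dict with "image" (400x640x3 uint8, red, green, blue), "camera_matrix" (3x3 intrinsics, pixels), "view" (4x4, takes a point from world to camera coordinates); the wrist camera has in their place "hand_eye" (4x4, takes a point from camera to tool coordinates, whose origin is the TCP and whose axes are the flange's). Camera axes: x right, y down, z forward; pixel columns grow to the right and rows downward; lengths in m; the calibration is good to about 2 mm. A picture is of the moment at which its call begins: read the wrist's pose just before it. There is no depth.
A pose or a line that the arm cannot do raises Unreachable and nothing moves.
- hand_in(): hands the job in; it is judged then, once.
Readings, each from a call of its own:
- read_time(): time.
- read_joint_pos(): joint angles.
- read_dq(): joint speeds.
- read_effort(): joint torques, N m.
- read_tool_pos(): TCP position.
- read_tcp_rot(): TCP orientation.
- read_wrist_force(): force on the tool from outside, world axes, zero at the start.
- read_ft_torque(): the same for the moment, N m.
- read_gripper_width(): finger opening in m.
- read_finger_force(): force on a finger pad.
Only numpy, scipy, OpenCV 4.12 (cv2) and the standard library are available. Lean on these libraries where they do the work, as an engineer would, in place of code of your own. Each camera call takes 0.05 s, during which the arm holds its last target. There are 200 camera calls.

TASK

Set up the framing jig: with the tapping bar held in the gripper (never with the hand itself), gently nudge the red fence block along its rails towards the blue hood until it meets the stop hidden inside, then lay the bar back down flat on the table. Then take the yellow-headed T-nut from its wooden stand, lower it fully through the slot of the block and turn it a quarter turn clockwise, seen from above, so that it locks the block; let go of it, and leave the paint jar, mug and toy where they are.

Things in the scene. Friction and masses are not known exactly. Their poses are not given: they have to be found in the camera images.
- jig: Framing jig fixed to the desk, 270 x 82 mm, plywood with two aluminium rails along x. Origin: centre of its underside; x points along the rails to the blue hood, z up. Rail tops 24 mm up; guide ledges beyond y = +-29.5 mm rise to 32 mm along the whole length; the hood spans x = 60 to 135 mm, top 46 mm up. Under the block, out of sight, lie a key plate and, under the hood, a stop joined to it.
- hood_mouth (a point): Middle of the upper edge of the hood's opening, 42 mm up. Somewhere behind it is the unseen stop that ends the block's travel; its place along the jig differs each time, and no reading shows it. The block starts 25 to 55 mm short of it. At the stop the push force climbs steeply; over 60 N is ramming.
- block: Red fence block, loose, about 0.45 kg, on the rails: origin on its underside below the slot's centre, x towards the hood, z up. 56 mm wide (1 to 1.5 mm side play a side), 20 mm thick, from x = -58 to +35 mm, with a steel tongue 38 mm wide on to +95 mm that enters the hood. Sliding rubs with about 2 to 6 N and it stays where it is left.
- block_hole (a point): Centre of the mouth of the block's slot (top face, 44 mm above the table), axes as the block's. The slot goes right through: 26.5 mm along x, 11.5 mm along y, chamfered. Beneath it the key plate (5.5 mm thick, top 23.5 mm up) has a key slot 27 x 12 mm, in line with it when the block is against the stop; with the block 3 mm or more short the nut's foot does not pass.
- block_strike (a point): Centre (50 mm above the table) of the upright rear striking face of the block, 58 mm behind the slot centre; it looks to the block's -x, is 50 mm wide and spans 44 to 70 mm above the table, flush with the block below it. Push here with the bar's end, along +x.
- nut_grip (a point): Centre of the T-nut's yellow head, a bar 40 (x) x 14 (y) x 30 (z) mm to pinch across y from above; z up. Under it a brass flange 32 mm across, 5 mm thick, whose underside is 20 mm below this point. About 90 g. Hanging in its stand this point is 60 mm above the table; seated in the block, flange on the block, 64 mm.
- nut_foot (a point): Underside of the nut's T-foot, 54.5 mm below nut_grip; foot 24 (x) x 9 (y) x 7 (z) mm, long as the head is long, the last 2 mm stepped in by over 1 mm a side, on an 8 mm stem. Symmetric under a half turn. Once below the key plate it turns clockwise only (seen from above); pins halt it at a quarter turn.
- stand: Wooden stand fixed to the desk, 80 x 70 x 40 mm, origin under its centre, z up, slot 29 x 14.5 mm along its x through the middle; the T-nut hangs in it by its flange, head up, long sides along the stand's x.
- bar_center (a point): Centre of the loose tapping bar, light wood with black rubber ends, 130 (x) x 22 (y) x 30 (z) mm, lying flat on the table, this point 15 mm up; about 90 g. Either end will do for pushing.
- paint_jar: closed paint jar with blue lid, a bystander; origin under its centre
- mug: terracotta brush mug, a bystander; origin under its centre
- figure: white toy spaceman on a black foot, a bystander; origin under its centre
There are look-alikes about, which are no part of the job. What is meant by the part that bears nut_grip is not green, and is the larger of those in its own colour.

How it is judged:
On the way, in this order (a step that is already met when the one before it is completed fails the run):
1. the bar has pushed the block more than 20 mm along (distance of block_hole from where it was at the start of the episode above 0.02 m and contact force between bar and block above 0.5 N), for 0.04 s.
2. the nut stands fully down in the block and key plate, its foot still lengthwise (z of nut_grip in the frame of jig below 0.067 m and horizontal distance between nut_grip and block_hole below 0.006 m and angle between the x axis of nut_grip and the x axis of jig, either way round below 0.35 rad), for 0.05 s.
At the end, for the whole second after the job is handed in: The nut is through the block and key plate with its flange on the block (head centre 60 to 67 mm up, within 6 mm of the slot centre, upright within 7 degrees), its head turned across the jig (within 20 degrees of square); the bar lies flat on the table; all at rest (z of nut_grip in the frame of jig between 0.06 and 0.067 m and horizontal distance between nut_grip and block_hole below 0.006 m and angle between the x axis of nut_grip and the y axis of jig, either way round below 0.35 rad and angle between nut_grip's own z axis and vertical below 0.12 rad and height (world z) of bar_center below 0.022 m and angle between bar_center's own x axis and vertical above 1.45 rad and linear speed of each of block, nut, bar below 0.02 m/s); the robot touches nothing.
It fails at once if the hand or arm itself pushes the block (contact force between any of the fingers, the arm and block above 2 N).
It fails at once if the block is rammed (over 60 N from the bar) (contact force between bar and block above 60 N).
It fails at once if a bystander is disturbed (distance of any of paint_jar, mug, figure from where it was at the start of the episode above 0.03 m).
It also fails if it takes over 72 s, if anything falls off the work surface, if the arm or the gripper's body presses on something with over 40 N, if the wrist force passes 120 N, or if a joint passes its speed limit or range.

## Working session

There is one attempt and no reset: what is moved stays moved. The work goes in short steps, each a Python script; the robot and the scene stay as the last script left them, time stands still between calls to the robot, and variables do not carry over. Pictures are saved under pics/ and viewed, at most 10 in all, crops included, and the job is handed in when it is done.

```bash
mkdir -p pics; ls; python3 - <<'E'
from cell import *
import cv2,numpy as np
for n in("scene","top"):
    c=camera(n); cv2.imwrite(f"pics/{n}0.png",c["image"][:,:,::-1]); np.savez(f"pics/{n}0.npz",**c)
    print(n,c["camera_matrix"].round(1).tolist(),c["view"].round(4).tolist())
c=camera("wrist");print(c["camera_matrix"].round(1).tolist(),c["hand_eye"].round(4).tolist(),read_tcp_rot(),read_time())
E
```

```text
pics
scene [[453.4, 0.0, 324.9], [0.0, 453.4, 200.9], [0.0, 0.0, 1.0]] [[-0.6359, 0.7715, 0.0213, 0.3633], [0.5092, 0.4401, -0.7397, -0.2332], [-0.58, -0.4595, -0.6727, 1.532], [0.0, 0.0, 0.0, 1.0]]
top [[398.4, 0.0, 318.1], [0.0, 398.4, 196.9], [0.0, 0.0, 1.0]] [[0.0152, -0.9999, -0.0078, -0.0145], [-0.9986, -0.0148, -0.0502, 0.5807], [0.0501, 0.0085, -0.9987, 1.0509], [0.0, 0.0, 0.0, 1.0]]
[[287.8, 0.0, 319.6], [0.0, 287.8, 200.7], [0.0, 0.0, 1.0]] [[0.0005, -0.97, -0.2432, 0.0673], [1.0, 0.0003, 0.0009, 0.0001], [-0.0008, -0.2432, 0.97, -0.0821], [0.0, 0.0, 0.0, 1.0]] [-7.14625584e-04  9.74482567e-01  2.24462056e-01 -2.24500256e-05] 0.15
```

View pics/top0.png

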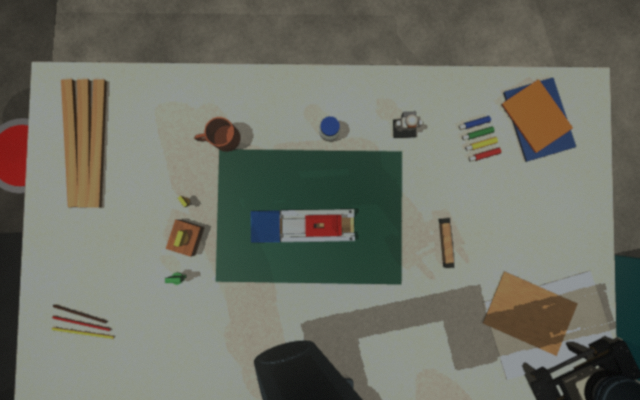

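View pics/scene0.png

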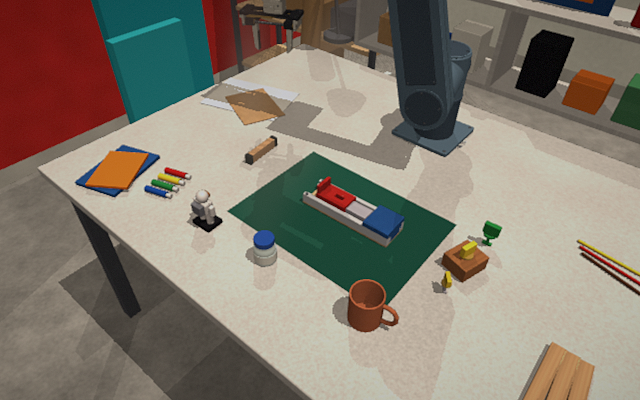

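The top view shows the bar at (447,243), block at (325,226), hood at (265,226) and stand at (186,238). The nut candidates are the yellow head in the stand (181,239), a small yellow one at (184,201) and a green one at (175,278). The yellow one in the stand fits because it is the larger yellow one. I'll measure these and confirm with a crop.

```bash
cat > h.py <<'E'
from cell import *
import cv2,numpy as np
from scipy.spatial.transform import Rotation as R
def grab(n):
    if n=="wrist":
        p=read_tool_pos(); q=np.array(read_tcp_rot()); c=camera(n)
        T=np.eye(4); T[:3,:3]=R.from_quat(q[[1,2,3,0]]).as_matrix(); T[:3,3]=p
        c=dict(c); c["pose"]=T@c["hand_eye"]
    else:
        c=dict(camera(n)); c["pose"]=np.linalg.inv(c["view"])
    return c
def cast(c,px,z):
    px=np.atleast_2d(np.asarray(px,float)); K=c["camera_matrix"]
    d=np.c_[px,np.ones(len(px))]@np.linalg.inv(K).T@c["pose"][:3,:3].T
    o=c["pose"][:3,3]
    return o+d*((z-o[2])/d[:,2])[:,None]
def proj(c,P):
    P=np.atleast_2d(P); T=np.linalg.inv(c["pose"]); v=P@T[:3,:3].T+T[:3,3]; v=v@c["camera_matrix"].T
    return v[:,:2]/v[:,2:]
def mask(c,lo,hi,roi=None):
    h=cv2.cvtColor(c["image"],cv2.COLOR_RGB2HSV); m=cv2.inRange(h,np.array(lo),np.array(hi))
    if roi:
        k=np.zeros_like(m); x0,y0,x1,y1=roi; k[y0:y1,x0:x1]=255; m&=k
    return m
def blobs(m,amin=15):
    cs,_=cv2.findContours(m,cv2.RETR_EXTERNAL,cv2.CHAIN_APPROX_NONE)
    return sorted([k for k in cs if cv2.contourArea(k)>=amin],key=cv2.contourArea,reverse=True)
def rect(c,k,z):
    "min-area rectangle of a contour cast to height z: centre, long-axis yaw, (long, short) in m"
    P=cast(c,k.reshape(-1,2),z)[:,:2]
    b=cv2.boxPoints(cv2.minAreaRect((P*1000).astype(np.float32)))/1000
    e1,e2=b[1]-b[0],b[2]-b[1]
    l=e1 if np.linalg.norm(e1)>np.linalg.norm(e2) else e2
    return b.mean(0),np.arctan2(l[1],l[0])%np.pi,sorted([np.linalg.norm(e1),np.linalg.norm(e2)])[::-1]
def down(yaw):
    "tool pointing down, tool y (closing line) at world angle yaw"
    y=np.array([np.cos(yaw),np.sin(yaw),0]); z=np.array([0,0,-1.]); x=np.cross(y,z)
    q=R.from_matrix(np.c_[x,y,z]).as_quat(); return q[[3,0,1,2]]
E
python3 - <<'E'
from h import *
c=dict(np.load("pics/top0.npz")); c["pose"]=np.linalg.inv(c["view"])
def show(n,m,z,a=15):
    for k in blobs(m,a)[:4]:
        r=rect(c,k,z); print(n,k.reshape(-1,2).mean(0).round(),cv2.contourArea(k),r[0].round(3),np.degrees(r[1]).round(1),np.round(r[2],3))
show("yellow",mask(c,(20,120,80),(35,255,255),(150,180,220,300)),.075,5)
show("red",mask(c,(0,150,80),(8,255,255),(230,180,380,270)),.044)
show("hood",mask(c,(100,120,50),(125,255,255),(230,180,380,270)),.046)
show("bar",mask(c,(8,60,80),(25,255,255),(420,200,480,290)),.03)
show("stand",mask(c,(3,100,50),(17,255,255),(150,205,220,268)),.04)
h=cv2.cvtColor(c["image"],cv2.COLOR_RGB2HSV)
for p in [(181,239),(184,201),(325,226),(265,226),(447,243),(195,232),(447,265)]: print(p,h[p[1],p[0]])
s=cv2.imread("pics/scene0.png")[200:310,420:530]; t=cv2.imread("pics/top0.png")[185:295,140:250]
cv2.imwrite("pics/crop1.png",cv2.resize(np.hstack([s,t]),None,fx=3.5,fy=3.5,interpolation=cv2.INTER_CUBIC))
E
```

```text
yellow [178. 238.] 87.0 [0.469 0.344] 163.2 [0.041 0.016]
yellow [183. 201.] 28.5 [0.563 0.336] 35.3 [0.027 0.01 ]
red [323. 225.] 664.0 [ 0.507 -0.021] 90.9 [0.091 0.052]
hood [265. 226.] 822.5 [0.501 0.13 ] 1.4 [0.08  0.072]
bar [447. 243.] 319.0 [ 0.465 -0.345] 4.8 [0.104 0.024]
stand [183. 237.] 792.5 [0.469 0.343] 162.7 [0.081 0.072]
(181, 239) [ 25 140  91]
(184, 201) [ 28 143 116]
(325, 226) [  2 196 129]
(265, 226) [108 165  94]
(447, 243) [ 16 121 137]
(195, 232) [ 12 152 126]
(447, 265) [23 26 40]
```

View pics/crop1.png

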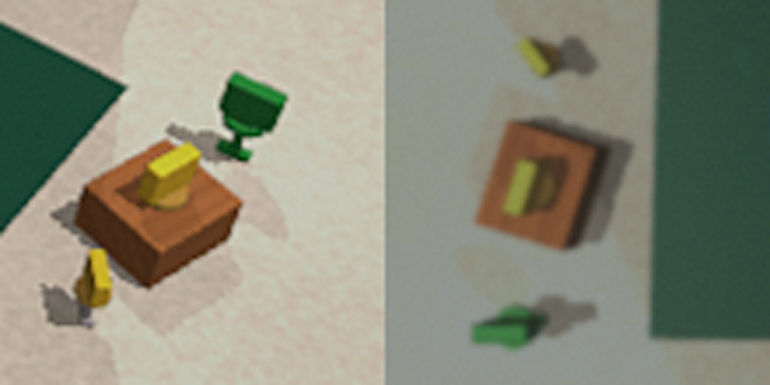

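The crop confirms it: the larger yellow head is in the wooden stand at top (178,238), the small yellow decoy stands at (183,201), and the green one is at (175,278). The measured sizes match: head 41x16 mm, stand 81x72 mm, hood 80x72 mm. Next I hover over the bar.

```bash
python3 - <<'E'
from h import *
yaw=np.radians(4.8)
for a in (yaw+np.pi/2,yaw-np.pi/2):
    j=ik([.465,-.345,.2],down(a)); print(a,None if j is None else np.round(j,2))
for a in (0.016,0.016+np.pi):
    for y in(-.18,-.07): 
        j=ik([.505,y,.11],down(a)); print("push",a,y,None if j is None else np.round(j,2))
a=min((yaw+np.pi/2,yaw-np.pi/2),key=lambda a:abs(ik([.465,-.345,.2],down(a))[5]))
reach([.465,-.345,.22],down(a)); dwell(.2)
c=grab("wrist"); cv2.imwrite("pics/w_bar.png",c["image"][:,:,::-1]); np.savez("pics/w_bar.npz",**c)
u=proj(c,[.465,-.345,.03])[0]; print("expected px",u,read_time())
m=mask(c,(8,60,60),(25,255,255))
for k in blobs(m,300)[:4]:
    r=rect(c,k,.03); print(k.reshape(-1,2).mean(0).round(),r[0].round(4),np.degrees(r[1]).round(1),np.round(r[2],4))
E
```

```text
1.6545721308906243 [-0.83  0.4   1.6  -0.    1.14 -2.49]
-1.4870205226991688 [-0.83  0.4   1.6  -0.    1.14  0.66]
push 0.016 -0.18 [-0.55  0.44  1.8  -0.    0.9  -0.57]
push 0.016 -0.07 [-0.36  0.4   1.87 -0.    0.87 -0.37]
push 3.157592653589793 -0.18 [-0.55  0.44  1.8  -0.    0.9   2.58]
push 3.157592653589793 -0.07 [-0.36  0.4   1.87 -0.    0.87  2.77]
expected px [317.98643486 199.11247662] 1.4917
[318. 197.] [ 0.4649 -0.3449] 5.3 [0.1024 0.0217]
[ 50. 131.] [ 0.5095 -0.095 ] 91.7 [0.0492 0.0378]
[426. 325.] [ 0.3394 -0.4743] 94.7 [0.0411 0.0351]
```

View pics/w_bar.png

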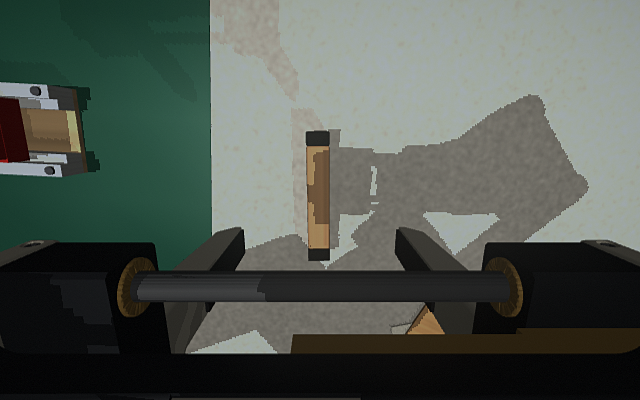

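The wrist view shows the bar at (318,197), lying square, and agrees with the top view to within 1 mm. Before grasping it, I take a wrist look at the jig.

```bash
python3 - <<'E'
from h import *
reach([.505,.0,.25],down(.02)); dwell(.2)
c=grab("wrist"); cv2.imwrite("pics/w_jig.png",c["image"][:,:,::-1]); np.savez("pics/w_jig.npz",**c)
print(read_time())
for n,lo,hi,z in(("hood",(100,120,40),(125,255,255),.046),("red",(0,150,60),(8,255,255),.044)):
  for k in blobs(mask(c,lo,hi),300)[:2]:
    r=rect(c,k,z); print(n,k.reshape(-1,2).mean(0).round(),r[0].round(4),np.degrees(r[1]).round(2),np.round(r[2],4))
E
```

```text
3.05
hood [318.  51.] [0.5015 0.1319] 1.76 [0.0815 0.0758]
hood [581. 229.] [ 0.7826 -0.029 ] 1.04 [0.0676 0.0343]
red [320. 209.] [ 0.5062 -0.0173] 91.73 [0.0947 0.056 ]
red [320. 259.] [ 0.5079 -0.0712] 1.04 [0.0534 0.0106]
```

View pics/w_jig.png

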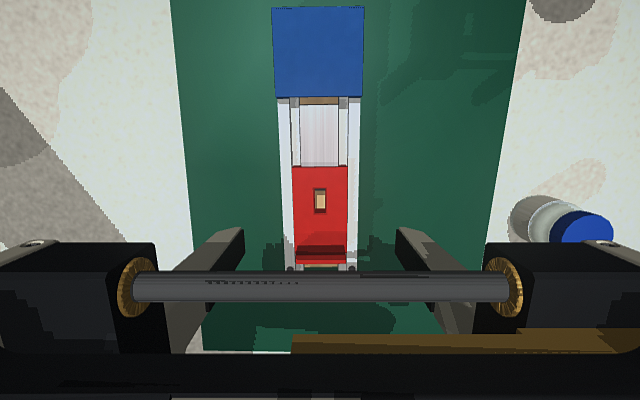

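The jig view shows the hood at (318,51), slot at (320,200) and strike lip at about (320,259). Jig yaw is 91.7°, block size 94.7x56 mm checks, and hood and block lie on one line to within 0.3 mm. Next I grasp the bar and push.

```bash
cat >> h.py <<'E'
YJ=np.radians(91.73); U=np.array([np.cos(YJ),np.sin(YJ)]); SLOT0=np.array([.5062,-.0173])+.0115*U
E
python3 - <<'E'
from h import *
b=np.array([.4649,-.3449]); qa=down(np.radians(5.3)-np.pi/2)
reach([*b,.15],qa); line_to([*b,.0875]); move_gripper(.0,45)
print("w",read_gripper_width(),read_finger_force(),read_time())
line_to([*b,.17],vel=.2)
qp=down(YJ-np.pi/2); s=SLOT0-.138*U
reach([*s,.17],qp); line_to([*s,.1245])
print(read_tool_pos(),read_wrist_force(),read_time())
c=grab("scene"); cv2.imwrite("pics/pre.png",cv2.resize(c["image"][120:260,230:430,::-1],None,fx=3,fy=3))
E
```

```text
w 0.021562518704732202 45.0000125169754 6.075
[ 0.50982599 -0.14435702  0.12421077] [ 0.76952449 -0.7189317  -0.55184421] 8.1667
```

View pics/pre.png

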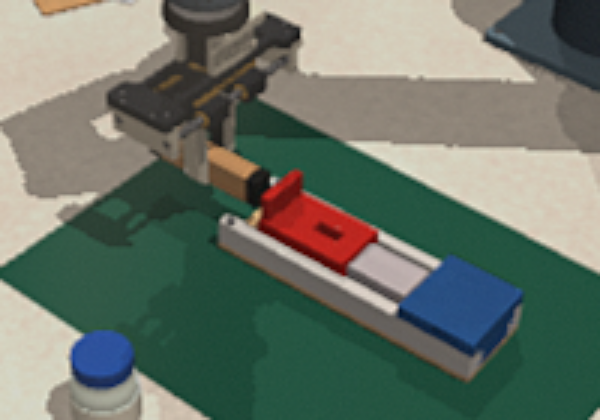

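The crop shows the bar held level, its black end at (260,185), lined up with the strike face at (280,195). I push it now.

```bash
python3 - <<'E'
from h import *
s=np.array(read_tool_pos()); 
g=SLOT0-.138*U+.082*U
hit=line_to([*g,s[2]],vel=.025,until_force=14)
p=np.array(read_tool_pos()); print(hit,(p[:2]-s[:2])@U,read_wrist_force(),read_gripper_width(),read_time())
dwell(.2); print(read_wrist_force())
E
```

```text
True 0.06798401807259115 [ 0.57976986 -2.82667858 -0.07819923] 0.02151060251175398 10.625
[ 0.99544696 -1.84817348 -1.37220291]
```

```bash
python3 - <<'E'
from h import *
s=np.array(read_tool_pos())
hit=line_to([*(s[:2]+.006*U),s[2]],vel=.012,until_force=18)
p=np.array(read_tool_pos()); print(hit,(p[:2]-s[:2])@U,read_wrist_force(),read_time())
# back off, lay the bar down where it was picked
b=np.array([.4649,-.3449]); qa=down(np.radians(5.3)-np.pi/2)
p2=p[:2]-.04*U
line_to([*p2,p[2]],vel=.1); line_to([*p2,.2],vel=.2)
reach([*b,.15],qa); line_to([*b,.0875],vel=.08,until_force=8); print(read_tool_pos(),read_wrist_force())
move_gripper(.05); line_to([*b,.2],vel=.2)
# look at jig
e=SLOT0+.052*U
reach([*(e+.006*U),.25],down(YJ-np.pi/2)); dwell(.2)
c=grab("wrist"); cv2.imwrite("pics/w_jig2.png",c["image"][:,:,::-1]); np.savez("pics/w_jig2.npz",**c)
for k in blobs(mask(c,(0,150,60),(8,255,255)),300)[:2]:
    r=rect(c,k,.044); print(k.reshape(-1,2).mean(0).round(),r[0].round(4),np.degrees(r[1]).round(2),np.round(r[2],4))
print(read_time(),proj(c,[*e,.044]))
t=grab("top"); cv2.imwrite("pics/top2.png",t["image"][:,:,::-1])
for k in blobs(mask(t,(8,60,80),(25,255,255),(420,200,480,290)),100)[:1]: print("bar",rect(t,k,.03))
E
```

```text
True 0.0004705652646036962 [ 0.74401645 -1.93876712  0.60336654] 11.225
[ 0.46432523 -0.34392544  0.08732753] [-0.20095225 -0.27345181  3.8311083 ]
[320. 215.] [0.5055 0.028 ] 92.23 [0.1051 0.056 ]
17.225 [[319.01267783 200.35514606]]
bar (array([ 0.46432585, -0.34412822], dtype=float32), np.float32(0.09843806), [np.float32(0.10530154), np.float32(0.02414142)])
```

View pics/w_jig2.png

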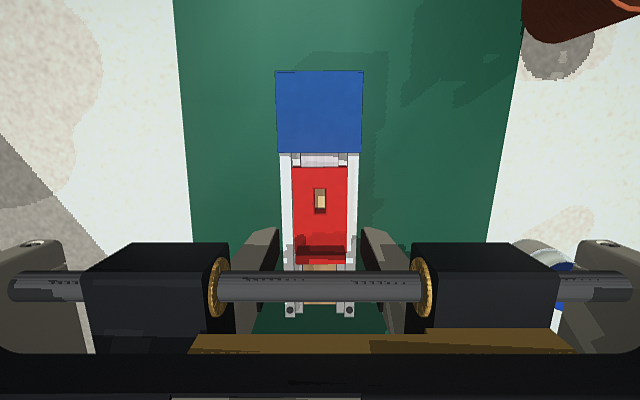

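The second look shows the block against its stop with the slot at (320,200). The bar is back down on the table: the top view gives the same spot and size. Next I measure the slot and the nut the same way, so calibration bias cancels.

```bash
python3 - <<'E'
from h import *
c=dict(np.load("pics/w_jig2.npz"))
h=cv2.cvtColor(c["image"],cv2.COLOR_RGB2HSV)
print(h[180:222:3,320].tolist()); print(h[200,308:334].tolist())
nut=np.array([.469,.344]); yn=np.radians(163)
# tool origin placed so the head appears where the slot did (tool 6 mm ahead along its x)
x=R.from_quat(np.roll(down(yn-np.pi/2),-1)).as_matrix()[:2,0]
print(x, [np.cos(yn),np.sin(yn)])
reach([*(nut+.006*x),.281],down(yn-np.pi/2)); dwell(.2)
c=grab("wrist"); cv2.imwrite("pics/w_nut.png",c["image"][:,:,::-1]); np.savez("pics/w_nut.npz",**c)
for k in blobs(mask(c,(20,120,60),(35,255,255)),50)[:3]:
    r=rect(c,k,.075); print(k.reshape(-1,2).mean(0).round(),r[0].round(4),np.degrees(r[1]).round(2),np.round(r[2],4))
print(read_time())
E
```

```text
[[0, 192, 207], [1, 194, 208], [1, 196, 210], [15, 105, 141], [16, 101, 141], [15, 102, 130], [19, 92, 219], [18, 91, 219], [18, 93, 220], [18, 89, 160], [0, 183, 99], [1, 186, 126], [1, 197, 208], [1, 198, 205]]
[[1, 194, 205], [1, 195, 204], [1, 195, 204], [1, 195, 207], [1, 196, 215], [1, 197, 170], [179, 207, 95], [19, 93, 145], [17, 99, 141], [16, 104, 127], [18, 93, 228], [19, 90, 223], [19, 93, 219], [18, 93, 219], [20, 85, 221], [22, 83, 228], [27, 65, 197], [179, 116, 75], [0, 202, 164], [1, 197, 212], [1, 194, 208], [1, 195, 205], [1, 195, 205], [1, 195, 205], [1, 196, 206], [1, 195, 208]]
[-0.95630476  0.2923717 ] [np.float64(-0.9563047559630355), np.float64(0.2923717047227366)]
[327. 195.] [0.467  0.3509] 162.76 [0.0423 0.0195]
[346. 262.] [0.5428 0.351 ] 72.9 [0.0255 0.0214]
18.6667
```

View pics/w_nut.png

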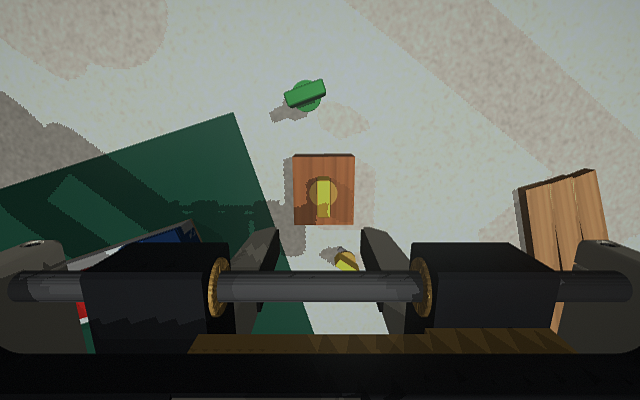

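The wrist view shows the nut head at about (323,197) in the stand at (323,190). The brass flange contaminated the mask, so I separate it by saturation and brightness and measure the slot at the same time.

```bash
python3 - <<'E'
from h import *
n=dict(np.load("pics/w_nut.npz")); h=cv2.cvtColor(n["image"],cv2.COLOR_RGB2HSV)
print(h[197,305:342].tolist()); print(h[172:222:3,323].tolist())
c=dict(np.load("pics/w_jig2.npz"))
h=cv2.cvtColor(c["image"],cv2.COLOR_RGB2HSV)
m=((h[...,1]>150)&((h[...,0]<6)|(h[...,0]>175))&(h[...,2]>185)).astype(np.uint8)*255
inv=cv2.bitwise_not(m); k=np.zeros_like(m); k[172:230,300:340]=255
for q in blobs(inv&k,100)[:1]:
    r=rect(c,q,.044); print("slot",cv2.boundingRect(q),r[0].round(4),np.degrees(r[1]).round(2),np.round(r[2],4))
E
```

```text
[[12, 153, 150], [12, 141, 87], [11, 142, 90], [11, 144, 90], [13, 144, 87], [19, 150, 122], [19, 150, 121], [19, 148, 124], [18, 150, 122], [19, 150, 121], [18, 150, 119], [18, 143, 112], [22, 179, 174], [33, 162, 187], [32, 159, 183], [32, 158, 182], [32, 158, 182], [32, 157, 182], [32, 157, 182], [32, 156, 181], [32, 157, 180], [32, 156, 182], [32, 158, 181], [33, 155, 187], [29, 165, 179], [19, 158, 110], [18, 152, 170], [19, 150, 170], [20, 153, 168], [19, 152, 166], [20, 152, 173], [20, 155, 165], [11, 151, 135], [12, 150, 134], [12, 151, 133], [12, 151, 135], [12, 152, 138]]
[[11, 150, 139], [10, 149, 147], [22, 156, 98], [31, 162, 175], [32, 156, 181], [32, 156, 181], [32, 158, 181], [32, 156, 181], [32, 158, 181], [32, 156, 181], [33, 158, 190], [22, 170, 153], [22, 171, 151], [23, 171, 151], [23, 172, 150], [19, 166, 121], [12, 154, 136]]
slot (312, 187, 15, 28) [0.5043 0.0458] 91.96 [0.0288 0.0145]
```

```bash
cat >> h.py <<'E'
SLOT=np.array([.5043,.0458])
E
python3 - <<'E'
from h import *
n=dict(np.load("pics/w_nut.npz"))
k=blobs(mask(n,(29,130,160),(36,255,255),(290,160,350,230)),50)[0]
nc,ny,sz=rect(n,k,.075); print(nc,np.degrees(ny),sz,cv2.boundingRect(k))
assert abs(sz[0]-.039)<.004 and abs(sz[1]-.0135)<.004
q=down(ny-np.pi/2)
reach([*nc,.19],q); line_to([*nc,.132],vel=.1,until_force=10); move_gripper(.0,35)
print("w",read_gripper_width(),read_tool_pos(),read_wrist_force())
line_to([*nc,.24],vel=.2)
print("w",read_gripper_width())
reach([*SLOT,.24],down(YJ-np.pi/2)); line_to([*SLOT,.18],vel=.15); dwell(.1)
print(read_tool_pos(),read_wrist_force(),read_joint_pos().__repr__(),read_time())
c=grab("scene"); u=proj(c,[*SLOT,.06])[0].astype(int)
cv2.imwrite("pics/ins.png",cv2.resize(c["image"][u[1]-70:u[1]+50,u[0]-80:u[0]+80,::-1],None,fx=4,fy=4,interpolation=cv2.INTER_CUBIC))
E
```

```text
[0.4685012  0.34721637] 163.34163 [np.float32(0.0372069), np.float32(0.011384427)] (318, 181, 12, 36)
w 0.013582183866813955 [0.46852682 0.3472122  0.13209997] [-0.33575692 -0.23404235  1.15533178]
w 0.01396964451932983
[0.50513843 0.04615117 0.18112284] [ 0.48386738  0.41088201 -1.37639882] array([-1.29128085e-01,  3.00449623e-01,  1.80341828e+00,  5.50387700e-05,
        1.03553004e+00, -1.60298025e-01]) 23.0167
```

View pics/ins.png

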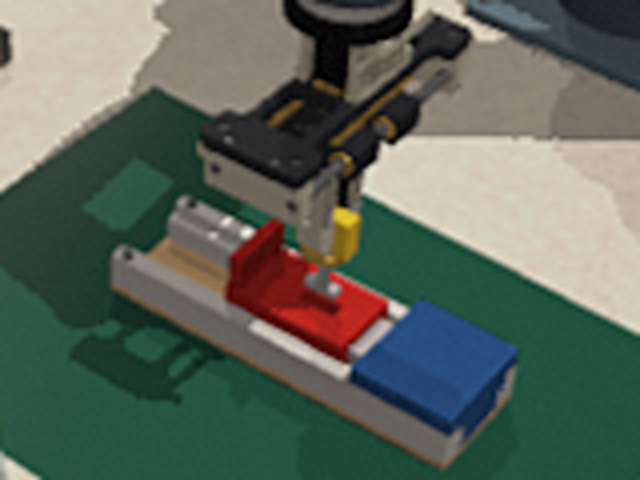

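The nut is held upright over the slot, with the foot at about (322,283) in the crop, just above the block. I lower it with force stops and small search offsets.

```bash
python3 - <<'E'
from h import *
dwell(.2); print(read_tool_pos())
V=np.array([-U[1],U[0]])
offs=[(0,0),(1,0),(-1,0),(0,1),(0,-1),(1,1),(-1,-1),(1,-1),(-1,1),(2,0),(-2,0),(0,2),(0,-2)]
base=SLOT.copy(); t0=read_time()
for a,b in offs:
    if read_time()-t0>15: break
    p=base+(a*U+b*V)/1000
    z=read_tool_pos()[2]
    line_to([*p,z+.001],vel=.05)
    hit=line_to([*p,.1365],vel=.04,until_force=7)
    T=np.array(read_tool_pos()); print(a,b,hit,T.round(4),np.round(read_wrist_force(),1),round(read_time(),1))
    if T[2]<.139: print("DOWN"); break
E
```

```text
[0.50460967 0.04574398 0.18067202]
0 0 False [0.5045 0.0458 0.1368] [-0.3  0.2 -1.6] 24.8
DOWN
```

It went in on the first try, with the head at about 65 mm. Next: the quarter turn, release and retreat.

```bash
python3 - <<'E'
from h import *
dwell(.15); p=[*SLOT,.1365]
for d in (30,60,87):
    line_to(p,down(YJ-np.pi/2-np.radians(d)),vel=.03); print(d,read_tool_pos().__repr__(),np.round(read_wrist_force(),1),np.round(read_ft_torque(),2),read_gripper_width(),round(read_time(),1))
move_gripper(.035); print(read_tool_pos())
line_to([*SLOT,.26],vel=.12); dwell(.2)
reach([.45,-.1,.3],down(0)); dwell(.2)
c=grab("scene"); u=proj(c,[*SLOT,.06])[0].astype(int)
cv2.imwrite("pics/fin.png",cv2.resize(c["image"][100:300,200:460,::-1],None,fx=3,fy=3,interpolation=cv2.INTER_CUBIC)); print(read_time())
t=grab("top")
for n,m,z in(("nut",mask(t,(20,100,60),(38,255,255),(230,180,380,270)),.079),("bar",mask(t,(8,60,80),(25,255,255),(420,200,480,290)),.03)):
    for k in blobs(m,20)[:1]: print(n,rect(t,k,z))
E
```

```text
30 array([0.50431752, 0.04578116, 0.13656158]) [ 1.   0.2 -1. ] [-0.03 -0.09 -0.03] 0.014010629696403269 25.6
60 array([0.50427068, 0.04581217, 0.13647925]) [ 0.1  0.4 -1.7] [ 0.01 -0.02  0.01] 0.013709327508868297 26.3
87 array([0.5042897 , 0.04580427, 0.13649882]) [ 0.8 -0.5 -0.7] [0.01 0.07 0.03] 0.014108583937818357 26.9
[0.5042872  0.04580228 0.13653203]
30.7333
nut (array([0.5051484 , 0.04556303], dtype=float32), np.float32(0.017368235), [np.float32(0.037498586), np.float32(0.020045793)])
bar (array([ 0.46523702, -0.34536657], dtype=float32), np.float32(0.09368916), [np.float32(0.10164986), np.float32(0.021884486)])
```

View pics/fin.png

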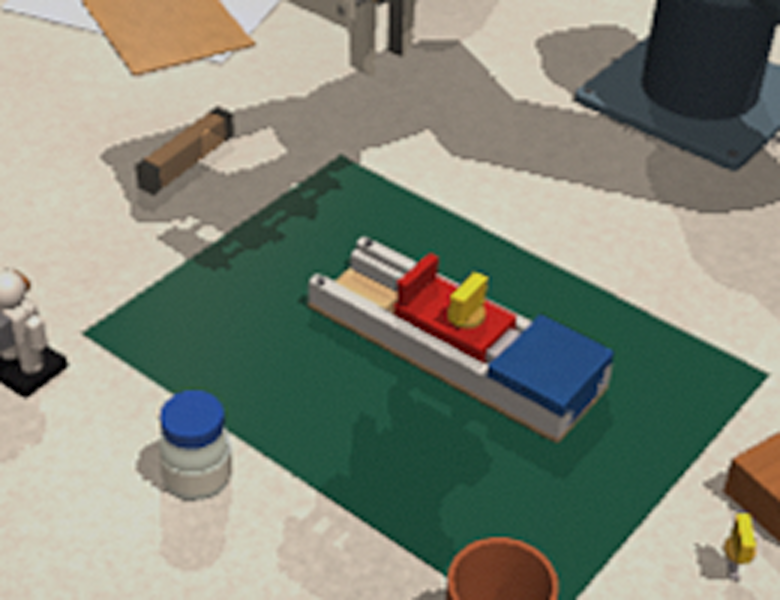

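The final view shows the nut seated at (468,300) with its head across the jig, at a measured yaw of about 1° against the 1.7° wanted. The bar lies flat at (185,150), the bystanders are in place and the arm is clear.

```bash
python3 -c "
from cell import *
print(hand_in(),read_time())"
```

```text
the job is handed in; nothing more can be done
the job is handed in; nothing more can be done
```

I handed the job in at about 31 s of robot time: the block is against its stop, the T-nut is seated and turned a quarter turn clockwise, the bar lies flat, and the paint jar, mug and toy were not touched; the hand-in call returned no verdict.

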